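Click up the carry handle of the steel box and hold its lid open

TASK

I need both hands free to pick findings out of the grey steel box, so open it for me: first swing the folded carry handle on its lid up and over, away from the robot, until it clicks into its upright stop, keeping the lid shut meanwhile. Then raise the lid by that upright handle, without letting it drop, and leave the other things on the bench where they are. Finish while still holding the handle, up in its stop, with the lid open 60 degrees from closed; the lid falls shut by itself, so do not let go.

Things in the scene. Friction and masses are not known exactly. Their poses are not given: they have to be found in the camera images.
- steel_box: Grey sheet-steel box with a hinged lid, fixed to the bench: 150 mm deep (its x), 220 mm wide (its y), 84 mm high to the top of the shut lid; a steel lock plate in the middle of its front. Origin: centre of its underside, on the bench; +x points from its front (lock, robot's side) to its back (hinges), z up.
- lid_hinge (a point): Middle of the lid's hinge axis, 79 mm behind the box's centre and 62 mm above the bench. The hinge axis runs along the box's y (left-right). The point turns with the lid (its axes equal the box's when the lid is shut).
- lid_front (a point): Middle of the top front edge of the lid; in the lid's frame at [-154, 0, 22] mm from lid_hinge. Turns with the lid.
- lid (a joint): Lid angle in rad: 0 shut, grows as the front edge rises; 1.047 is 60 degrees; the hinge stops at 1.85. The lid with its handle weighs about 0.6 kg and falls shut when let go below about 75 degrees.
- handle_pivot (a point): Midway between the carry handle's two pivot pins on the lid, axis along the box's y; in the lid's frame at [-64, 0, 37] mm from lid_hinge, 15 mm above the lid's top. Small steel brackets carry the pins, 42 to 62 mm either side. Turns with the lid.
- bail: The carry handle: U-shaped bail of 8 mm steel rod, 98 mm wide, with a round black grip sleeve 14 mm thick, 66 mm long on its cross bar. Origin: middle of the grip, 50 mm from handle_pivot; folded flat (handle 0) it lies 50 mm toward the box's front from the pivot, 15 mm above the lid's top; upright, 50 mm above the pivot (normal to the lid). y axis: along the grip. Mass 80 g.
- handle (a joint): Handle angle relative to the lid, rad: 0 folded flat toward the box's front, grows as it swings up and back; 1.571 upright at its hard stop; pulled further the same way it takes the lid along. Stiff pivots: it stays where left. Sprung balls resist from about 0.9 to 1.33 (2 to 3 N at the grip), then snap it to the stop and hold it there.
- glue_bottle: White squeeze bottle with nozzle, 33 mm in diameter, 102 mm tall, standing to the left of the box; origin centre of its foot. Bystander.
- pliers: Small chain-nose pliers with orange grips, 57x136x13 mm, lying to the left of the box; origin centre of its underside. Bystander.
- thread_spool_0: Thread spool with white flanges, 36 mm in diameter, 44 mm tall, standing to the right of the box; origin centre of its foot. Bystander.
- thread_spool_2: Thread spool with black flanges, 36 mm in diameter, 44 mm tall, standing on the right of the bench; origin centre of its foot. Bystander.
- vial_charm: Tiny vial charm, 11x36x11 mm, lying to the right, in front of the bead organiser; origin centre of its underside. Bystander.
- marker: Slim marker pen, 13x137x13 mm, lying to the right, in front of the bead organiser; origin centre of its underside. Bystander.

How it is judged:
By the outcome, as a careful person would: the job done as asked, in the order asked, and still so for the second after the job is handed in, while the arm keeps its last pose, push and grip.
It also fails if it takes over 40 s, if anything falls off the work surface, if the arm or the gripper's body presses on something with over 40 N, if the wrist force passes 120 N, or if a joint passes its speed limit or range.

ROBOT

A 7-joint arm with a two-finger parallel gripper is mounted at the origin on the work surface; the furniture and walls round the work are solid. World frame = base frame: x ahead of the robot, y to its left, z up, the work surface at z = 0. Lengths are in m, angles in rad, forces in N, time in s.
With the tool pointing down it reaches from about 0.425 to 1.025 m from the base axis. Payload 9.4 kg.
Tool frame: the origin (TCP) lies on the centre line of the jaws, within the pads' length; the fingertips stand 17 mm ahead of it and the grasp point (between the pads) lies 2 mm behind it; z points along the fingers, y is the line along which they close (so a half turn about z gives the same grasp; the last joint's range is limited). The gripper opens to 93 mm and grips with 3 to 60 N. Pads are 15 mm wide; open, the fingers measure 128 mm over their backs; the gripper's body (75 mm by 188 mm) begins 65 mm behind the grasp point.
Start: joints at [1.219, 0.599, -0.003, 1.599, 0.002, 0.943, -0.08], TCP at [0.197, -0.698, 0.236] pointing down, gripper open.
Joint ranges: [-2.57, 2.57], [-0.35, 1.97], [-1.29, 1.29], [0.11, 2.56], [-1.05, 4.19], [0.11, 1.86], [-2.63, 2.63]. Speed limits (rad/s): [2.22, 2.22, 3.01, 3.01, 3.14, 3.14, 3.14].

INTERFACE

Orientations are given as a rotation vector (axis times angle).
In Python, from rig import observe, snapshot, sign_off gives the robot as it stands. The module is installed in compiled form; this text tells all that it offers.
- The arm moves only by the tool drive_tool, never from a script. Its argument "series" is a list of rows, each a list of 5 numbers: the shift along the tool's x, y, z in cm, then the turn about the tool's z in rad, then the finger opening in cm, from 0 to 9.3. A call has exactly 5 rows; each row shifts and turns the commanded pose from where the row before left it, along the tool's axes as they then stand; what a row does not reach is not made up. A row lasts 1/12 s, in which the tool goes at most 41.7 mm and 7.16 degrees, less where a joint would pass 70% of its speed; a pose out of reach is approached as far as the arm can. A call is refused whole if a number of a shift passes 4.17 or a number of a turn 0.125, either way. A call with a gripper value outside its range is refused whole. The fingers move at their own pace and stop on an object; the grip force is fixed at half the most. Time passes only in rows, so rows that do not move let the fingers close, or fill a call up. It gives the time, the measured TCP pose, the force, the opening and the grip force at its end, in the units of the state.
- observe(): the state, without advancing time (a new reading comes with each control period).
- snapshot(name): name is "scene" or "side" or "wrist"; returns a dict with "frame" (480x640x3 uint8, red, green, blue), "mtx" (3x3 intrinsics, pixels), "world_from_camera" (4x4, takes a point from camera to world coordinates). Camera axes: x right, y up, looking along -z (the intrinsics and any distortion apply to the point x, -y, -z); pixel columns grow to the right and rows downward; lengths in m; the calibration is good to about 2 mm. A picture is of the moment at which its call begins. There is no depth.
- sign_off(): hands the job in; it is judged then, once.
The state is a dict: "time": time; "q": joint angles; "qvel": joint speeds; "joint_torque": joint torques, N m; "eef_pos": TCP position; "tool_rot": TCP orientation; "contact_force": force on the tool from outside, world axes, zero at the start; "wrist_torque": the same for the moment, N m; "finger_gap": finger opening in m; "finger_force": force on a finger pad.
Only numpy, scipy, OpenCV 4.12 (cv2) and the standard library are available. Lean on these libraries where they do the work, as an engineer would, in place of code of your own. Each camera call takes 0.05 s, during which the arm holds its last target. There are 200 camera calls.

## Working session

There is one attempt and no reset: what is moved stays moved. The work goes in short steps, Python scripts to look and compute and a tool call to move; the robot and the scene stay as the last step left them, time stands still between calls to the robot, and variables do not carry over. Pictures are saved under pics/ and viewed, at most 10 in all, crops included, and the job is handed in when it is done.

Besides the shell and the picture viewer there is one more tool, called in YAML: its name, and indented under it one key for each argument. drive_tool: Moves the arm, as the interface text tells. Its arguments: {"type":"object","properties":{"series":{"type":"array"}},"required":["series"]}

```bash
mkdir -p pics; python3 - <<'E'
from rig import *
import cv2,pickle
s=observe();print({k:s[k] for k in('time','q','eef_pos','tool_rot','finger_gap','contact_force')})
d={}
for n in("scene","side","wrist"):
    d[n]=snapshot(n);cv2.imwrite(f"pics/{n}0.png",d[n]["frame"][:,:,::-1])
    print(n,d[n]["mtx"],d[n]["world_from_camera"], [k for k in d[n]])
pickle.dump(d,open("d0.pkl","wb"))
E
```

```text
{'time': 0.0, 'q': array([ 1.2192962 ,  0.60010732, -0.00253464,  1.6001108 ,  0.00179422,
        0.94291652, -0.0797843 ]), 'eef_pos': array([ 0.1965889 , -0.69736147,  0.23477976]), 'tool_rot': array([-3.11048549e+00, -4.30191768e-01,  5.50123946e-04]), 'finger_gap': 0.0931479178901383, 'contact_force': array([-0.3474271 , -0.26618068,  1.07264461])}
scene [[484.56886143   0.         320.63826756]
 [  0.         484.56886143 235.28820271]
 [  0.           0.           1.        ]] [[ 0.55402934  0.35719836 -0.75197129 -0.26262469]
 [-0.83224342  0.25994303 -0.4896943  -0.52033296]
 [ 0.0205517   0.89712817  0.44129206  0.5610772 ]
 [ 0.          0.          0.          1.        ]] ['frame', 'mtx', 'world_from_camera']
side [[610.82991629   0.         316.26027757]
 [  0.         610.82991629 237.20937738]
 [  0.           0.           1.        ]] [[-0.84352478  0.29017454 -0.4519565  -0.03617242]
 [-0.53659023 -0.41900532  0.73246534  0.84279025]
 [ 0.02317061  0.8603681   0.5091462   0.69076699]
 [ 0.          0.          0.          1.        ]] ['frame', 'mtx', 'world_from_camera']
wrist [[413.53794737   0.         314.09499309]
 [  0.         413.53794737 241.15071661]
 [  0.           0.           1.        ]] [[ 2.70598381e-01  9.32812596e-01  2.37985667e-01  2.61440455e-01]
 [-9.62692295e-01  2.62263652e-01  6.66432496e-02 -6.79926330e-01]
 [-2.49327527e-04 -2.47140524e-01  9.68979618e-01  3.83397138e-01]
 [ 0.00000000e+00  0.00000000e+00  0.00000000e+00  1.00000000e+00]] ['frame', 'mtx', 'world_from_camera']
```

View pics/scene0.png

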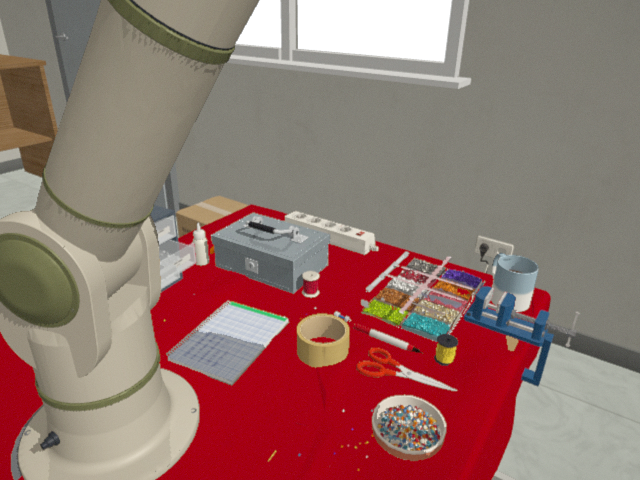

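View pics/side0.png

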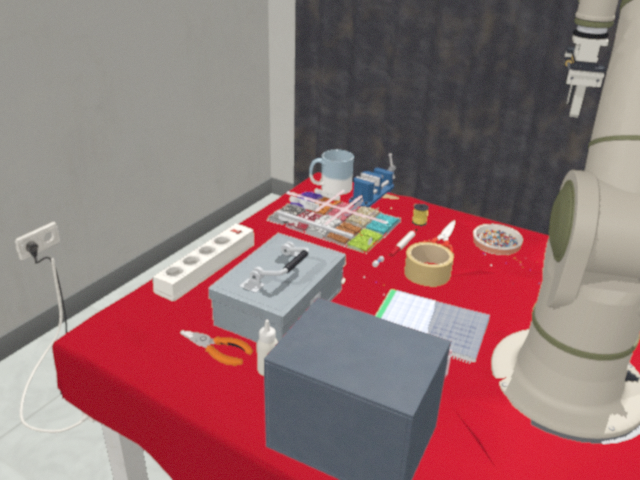

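The scene view shows the box at about (270,250) with the folded handle at (270,230). The side view shows it at (280,285), with the black grip at (297,262). I'll enlarge both.

```bash
python3 - <<'E'
import cv2
for n,(x,y,w,h) in {"scene":(205,205,133,90),"side":(205,225,150,112)}.items():
    i=cv2.imread(f"pics/{n}0.png")[y:y+h,x:x+w]
    k=6 if n=="scene" else 5
    i=cv2.resize(i,None,fx=k,fy=k,interpolation=cv2.INTER_CUBIC)
    for g in range(0,w,10): cv2.putText(i,str(x+g),(g*k,8),0,.3,(0,255,255));cv2.line(i,(g*k,10),(g*k,14),(0,255,255))
    for g in range(0,h,10): cv2.putText(i,str(y+g),(0,g*k+4),0,.3,(0,255,255))
    cv2.imwrite(f"pics/{n}0c.png",i)
E
```

```text
(no output)
```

View pics/scene0c.png

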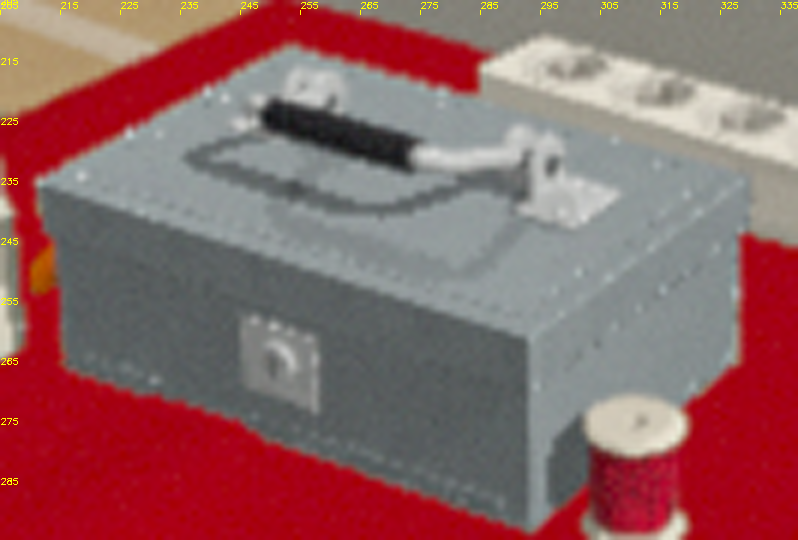

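View pics/side0c.png

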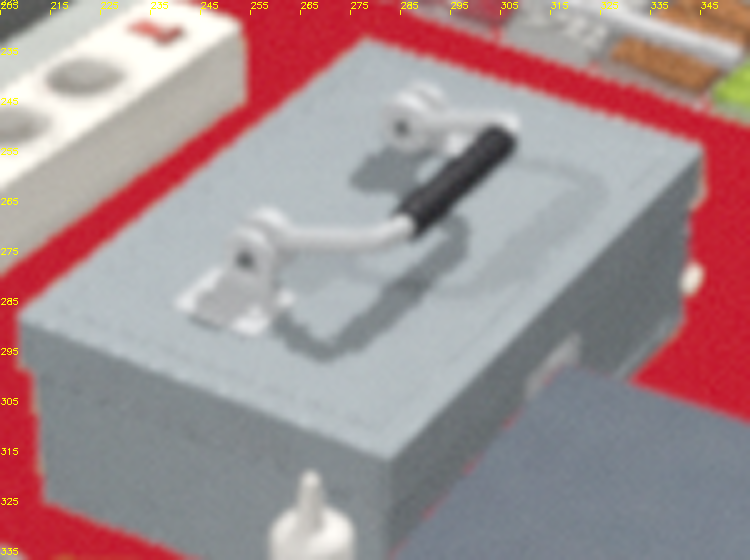

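```bash
cat > h.py <<'E'
import numpy as np
def proj(c,P):
    T=np.linalg.inv(c["world_from_camera"]);p=np.atleast_2d(P)@T[:3,:3].T+T[:3,3]
    p=p*[1,-1,-1];u=p@np.asarray(c["mtx"]).T;return u[:,:2]/u[:,2:]
def w(b,P):
    c,s=np.cos(b[2]),np.sin(b[2]);P=np.atleast_2d(P)
    return P@np.array([[c,-s,0],[s,c,0],[0,0,1]]).T+[b[0],b[1],0]
def grip(a,lid=0,y=0,r=.05): # box frame
    p=np.array([-.064-r*np.cos(a),0,.037+r*np.sin(a)])
    c,s=np.cos(lid),np.sin(lid)   # front rises
    return np.array([.079+c*p[0]+s*p[2],y,.062-s*p[0]+c*p[2]])
E
python3 - <<'E'
import pickle;from h import *;from scipy.optimize import least_squares
d=pickle.load(open("d0.pkl","rb"))
H=.084
C={"FL":(-.075,.11,H),"FR":(-.075,-.11,H),"BL":(.075,.11,H),"BR":(.075,-.11,H)}
S={"FL":(211.3,235.3),"FR":(293.3,260.8),"BR":(329.7,235),"BL":(253.7,212.5)}
D={"BL":(208.6,288),"FL":(282.6,317),"FR":(345.6,255),"BR":(278,232.6)}
def f(b,v=("scene","side")):
    r=[]
    for n,o in zip(("scene","side"),(S,D)):
        if n in v: r+=[proj(d[n],w(b,C[k]))[0]-o[k] for k in o]
    return np.ravel(r)
for v in (("scene",),("side",),("scene","side")):
    q=least_squares(f,[.7,0,0],args=(v,));print(v,q.x,np.round(q.fun,1))
b=q.x
G=lambda a:np.r_[(proj(d["scene"],w(b,[grip(a,0,.033),grip(a,0,-.033)]))-[(249.2,224.2),(273.7,230.8)]).ravel(),(proj(d["side"],w(b,[grip(a,0,.033),grip(a,0,-.033)]))-[(287,269.4),(305.6,253)]).ravel()]
q=least_squares(lambda a:G(a[0]),[.2]);print(q.x,q.fun.round(1))
print(w(b,[grip(q.x[0]),(.015,0,.099)]))
print(proj(d["side"],w(b,[(.015,.05,.099),(.015,-.05,.099)])))
np.save("b.npy",b)
E
```

```text
('scene',) [0.48876039 0.10040331 0.04014306] [-0.5 -0.6 -0.2  0.8  1.1 -0.7 -0.4 -0.2]
('side',) [0.49274152 0.10477179 0.04824642] [-0.6  0.3  0.1 -0.1  0.3 -0.7  0.2  0.3]
('scene', 'side') [0.49255083 0.10387586 0.04536187] [-0.4 -1.4 -0.2 -0.5  0.7 -1.9 -0.7 -1.  -0.3 -0.1  0.3 -0.3  0.8 -0.7
  0.8  0.1]
[0.2954122] [ 0.4 -1.   0.4 -0.4 -0.7  1.3  0.5  0.1]
[[0.45975049 0.10238695 0.11355671]
 [0.5075354  0.10455605 0.099     ]]
[[257.45282627 274.22033201]
 [288.40255903 248.3128321 ]]
```

```bash
cat >> h.py <<'E'
from rig import observe
from scipy.spatial.transform import Rotation as Ro
def rows(targets,gap,start=None):
    """targets: (x,y,z,yaw of tool y, nrows) ; prints rows in tool axes"""
    s=observe();R=Ro.from_rotvec(s["tool_rot"]).as_matrix();p=np.array(s["eef_pos"])
    yw=np.arctan2(R[1,1],R[0,1])
    if start is not None: p=np.array(start[:3]);yw=start[3]
    out=[]
    for x,y,z,t,n in targets:
        D=(np.array([x,y,z])-p)/n; dy=(t-yw)/n
        for i in range(n):
            c,s_=np.cos(yw),np.sin(yw)
            ty=np.array([c,s_,0]);tz=np.array([0,0,-1.]);tx=np.cross(ty,tz)
            out.append([round(float(D@a)*100,2) for a in(tx,ty,tz)]+[round(-dy,3),gap]);yw+=dy
        p=np.array([x,y,z])
    for i in range(0,len(out),5):print(out[i:i+5])
def st():
    s=observe();R=Ro.from_rotvec(s["tool_rot"]).as_matrix()
    print(round(s["time"],2),np.round(s["eef_pos"],4),"yaw",round(np.arctan2(R[1,1],R[0,1]),3),"zaxis",R[:,2].round(3),"F",np.round(s["contact_force"],1),"T",np.round(s["wrist_torque"],2),"gap",round(s["finger_gap"],4),"ff",np.round(s["finger_force"],1))
E
python3 - <<'E'
from h import *
st();rows([(.5,-.25,.236,-.5,18),(.46,.1024,.21,.045,12)],5)
E
```

```text
0.15 [ 0.1966 -0.6975  0.235 ] yaw -1.296 zaxis [-0.     0.001 -1.   ] F [ 0.7 -0.  -0.7] T [ 0.05 -0.   -0.02] gap 0.0933 ff 0.0
[[2.3, -1.94, -0.01, np.float64(-0.044), 5], [2.38, -1.83, -0.01, np.float64(-0.044), 5], [2.46, -1.72, -0.01, np.float64(-0.044), 5], [2.53, -1.61, -0.01, np.float64(-0.044), 5], [2.6, -1.5, -0.01, np.float64(-0.044), 5]]
[[2.67, -1.38, -0.01, np.float64(-0.044), 5], [2.72, -1.27, -0.01, np.float64(-0.044), 5], [2.78, -1.14, -0.01, np.float64(-0.044), 5], [2.83, -1.02, -0.01, np.float64(-0.044), 5], [2.87, -0.89, -0.01, np.float64(-0.044), 5]]
[[2.9, -0.77, -0.01, np.float64(-0.044), 5], [2.94, -0.64, -0.01, np.float64(-0.044), 5], [2.96, -0.51, -0.01, np.float64(-0.044), 5], [2.98, -0.38, -0.01, np.float64(-0.044), 5], [2.99, -0.24, -0.01, np.float64(-0.044), 5]]
[[3.0, -0.11, -0.01, np.float64(-0.044), 5], [3.0, 0.02, -0.01, np.float64(-0.044), 5], [3.0, 0.15, -0.01, np.float64(-0.044), 5], [2.42, -1.7, 0.22, np.float64(-0.045), 5], [2.49, -1.59, 0.22, np.float64(-0.045), 5]]
[[2.56, -1.47, 0.22, np.float64(-0.045), 5], [2.63, -1.36, 0.22, np.float64(-0.045), 5], [2.68, -1.24, 0.22, np.float64(-0.045), 5], [2.74, -1.11, 0.22, np.float64(-0.045), 5], [2.79, -0.99, 0.22, np.float64(-0.045), 5]]
[[2.83, -0.86, 0.22, np.float64(-0.045), 5], [2.86, -0.73, 0.22, np.float64(-0.045), 5], [2.89, -0.6, 0.22, np.float64(-0.045), 5], [2.92, -0.47, 0.22, np.float64(-0.045), 5], [2.94, -0.33, 0.22, np.float64(-0.045), 5]]
```

drive_tool:
  series:
    - [2.3,-1.94,0,-0.044,5]
    - [2.38,-1.83,0,-0.044,5]
    - [2.46,-1.72,0,-0.044,5]
    - [2.53,-1.61,0,-0.044,5]
    - [2.6,-1.5,0,-0.044,5]

```text
time: 0.57
eef_pos: [0.2816, -0.5722, 0.2354]
tool_rot: [-3.045, -0.772, 0.0]
contact_force: [0.5, -0.1, -0.1]
finger_gap: 0.0641
finger_force: 0.0
```

drive_tool:
  series:
    - [2.67,-1.38,0,-0.044,5]
    - [2.72,-1.27,0,-0.044,5]
    - [2.78,-1.14,0,-0.044,5]
    - [2.83,-1.02,0,-0.044,5]
    - [2.87,-0.89,0,-0.044,5]

```text
time: 0.98
eef_pos: [0.3662, -0.4481, 0.2355]
tool_rot: [-2.942, -1.102, 0.0]
contact_force: [0.3, -0.5, 0.4]
finger_gap: 0.0503
finger_force: 0.0
```

drive_tool:
  series:
    - [2.9,-0.77,0,-0.044,5]
    - [2.94,-0.64,0,-0.044,5]
    - [2.96,-0.51,0,-0.044,5]
    - [2.98,-0.38,0,-0.044,5]
    - [2.99,-0.24,0,-0.044,5]

```text
time: 1.4
eef_pos: [0.4507, -0.324, 0.2355]
tool_rot: [-2.803, -1.418, 0.0]
contact_force: [-0.1, 0.1, 0.3]
finger_gap: 0.0499
finger_force: 0.0
```

Tracking is good, so I'll continue.

drive_tool:
  series:
    - [3.0,-0.11,0,-0.044,5]
    - [3.0,0.02,0,-0.044,5]
    - [3.0,0.15,0,-0.044,5]
    - [2.42,-1.7,0.22,-0.045,5]
    - [2.49,-1.59,0.22,-0.045,5]

```text
time: 1.82
eef_pos: [0.4953, -0.1906, 0.2309]
tool_rot: [2.628, 1.721, 0.001]
contact_force: [0.2, 1.1, 0.1]
finger_gap: 0.0498
finger_force: 0.0
```

drive_tool:
  series:
    - [2.56,-1.47,0.22,-0.045,5]
    - [2.63,-1.36,0.22,-0.045,5]
    - [2.68,-1.24,0.22,-0.045,5]
    - [2.74,-1.11,0.22,-0.045,5]
    - [2.79,-0.99,0.22,-0.045,5]

```text
time: 2.23
eef_pos: [0.4782, -0.0439, 0.2201]
tool_rot: [2.419, 2.004, -0.0]
contact_force: [0.5, 0.2, 0.1]
finger_gap: 0.0499
finger_force: 0.0
```

drive_tool:
  series:
    - [2.83,-0.86,0.22,-0.045,5]
    - [2.86,-0.73,0.22,-0.045,5]
    - [2.89,-0.6,0.22,-0.045,5]
    - [2.92,-0.47,0.22,-0.045,5]
    - [2.94,-0.33,0.22,-0.045,5]

```text
time: 2.65
eef_pos: [0.4627, 0.1031, 0.2091]
tool_rot: [2.179, 2.263, -0.0]
contact_force: [-0.2, -0.4, 0.4]
finger_gap: 0.0497
finger_force: 0.0
```

```bash
python3 - <<'E'
from h import *
from rig import snapshot
import cv2,pickle
st();s=snapshot("wrist");pickle.dump(s,open("d1.pkl","wb"));cv2.imwrite("pics/w1.png",s["frame"][:,:,::-1])
b=np.load("b.npy");print(proj(s,w(b,[grip(.295,0,.033),grip(.295,0,-.033),(.015,.05,.099),(.015,-.05,.099),(-.075,.11,.084),(-.075,-.11,.084)])).round(1))
E
```

```text
2.65 [0.4627 0.1031 0.2091] yaw 0.038 zaxis [ 0. -0. -1.] F [-0.2 -0.4  0.4] T [-0.05 -0.16  0.03] gap 0.0497 ff 0.0
[[310.  196. ]
 [311.1 299.9]
 [387.5 164.5]
 [382.2 314.6]
 [240.7  65.3]
 [256.  381.2]]
```

View pics/w1.png

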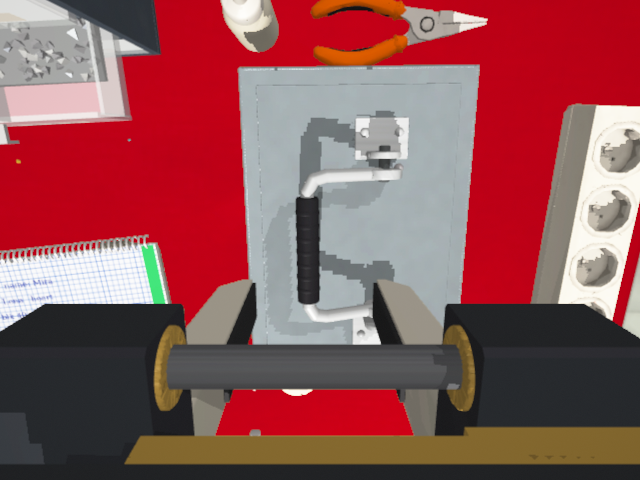

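The wrist view shows the grip sleeve from (308,197) to (308,303), and lid corners at (239,67) and (479,66). These are within 3 px of prediction. I'll refit with this view.

```bash
python3 - <<'E'
from h import *
import pickle;from scipy.optimize import least_squares
s=pickle.load(open("d1.pkl","rb"));b0=np.load("b.npy")
def f(v):
    b=v[:3];a=v[3]
    P=w(b,[(-.075,.11,.084),(.075,.11,.084),grip(a,0,.033),grip(a,0,-.033)])
    return np.r_[(proj(s,P)-[(239,67),(479,66),(308,197),(308,303)]).ravel(),(v[:3]-b0)/[.002,.002,.01],(a-.295)/.03]
q=least_squares(f,np.r_[b0,.295]);print(q.x,q.fun.round(1));np.save("b2.npy",q.x)
b=q.x[:3];a=q.x[3];g=w(b,grip(a))[0];print(g, w(b,grip(1.571))[0])
# hold grip 5mm ahead of TCP
start=observe()["eef_pos"]
rows([(g[0],g[1],g[2]+.04,b[2],5),(g[0],g[1],g[2]+.005,b[2],5)],5)
E
```

```text
[0.49056104 0.10259168 0.04346465 0.31632628] [-1.2  0.1  2.2 -0.5 -0.8  1.2  0.2 -0.8 -1.  -0.6 -0.2  0.7]
[0.45807252 0.10117869 0.11455386] [0.50555704 0.10324389 0.149     ]
[[-0.15, -0.09, 1.09, np.float64(0.001), 5], [-0.15, -0.09, 1.09, np.float64(0.001), 5], [-0.15, -0.09, 1.09, np.float64(0.001), 5], [-0.15, -0.09, 1.09, np.float64(0.001), 5], [-0.15, -0.09, 1.09, np.float64(0.001), 5]]
[[0.0, 0.0, 0.7, np.float64(-0.0), 5], [0.0, 0.0, 0.7, np.float64(-0.0), 5], [0.0, 0.0, 0.7, np.float64(-0.0), 5], [0.0, 0.0, 0.7, np.float64(-0.0), 5], [0.0, 0.0, 0.7, np.float64(-0.0), 5]]
```

drive_tool:
  series:
    - [-0.1,-0.15,1.1,0,5]
    - [-0.1,-0.1,1.1,0,5]
    - [0,0,1.1,0,5]
    - [0,0,1.1,0,5]
    - [0,0,1.0,0,5]

```text
time: 3.12
eef_pos: [0.4607, 0.0995, 0.1546]
tool_rot: [-2.181, -2.261, 0.0]
contact_force: [-0.3, -0.4, -0.8]
finger_gap: 0.0499
finger_force: 0.0
```

drive_tool:
  series:
    - [0,0,0.7,0,4]
    - [0,0,0.7,0,4]
    - [0,0,0.5,0,4]
    - [0,0,0,0,4]
    - [0,0,0,0,4]

```text
time: 3.53
eef_pos: [0.4607, 0.0997, 0.1361]
tool_rot: [-2.181, -2.261, 0.001]
contact_force: [-0.2, 0.7, -0.3]
finger_gap: 0.04
finger_force: 0.0
```

```bash
python3 -c "
from h import *
st()"
```

```text
3.53 [0.4607 0.0997 0.1361] yaw 0.036 zaxis [-0. -0. -1.] F [-0.2  0.7 -0.3] T [ 0.01 -0.11  0.03] gap 0.04 ff 0.0
```

drive_tool:
  series:
    - [0.1,-0.25,0.5,-0.007,4]
    - [0,0,0.6,0,4]
    - [0,0,0.55,0,4]
    - [0,0,0,0,3]
    - [0,0,0,0,2.2]

```text
time: 3.95
eef_pos: [0.4579, 0.1006, 0.1193]
tool_rot: [-2.173, -2.269, 0.001]
contact_force: [0.8, 0.3, -0.6]
finger_gap: 0.031
finger_force: 0.0
```

drive_tool:
  series:
    - [0,0,0,0,1.8]
    - [0,0,0,0,1.6]
    - [0,0,0,0,1.4]
    - [0,0,0,0,1.2]
    - [0,0,0,0,1.0]

```text
time: 4.37
eef_pos: [0.4588, 0.1007, 0.1199]
tool_rot: [2.173, 2.268, 0.002]
contact_force: [2.8, -0.0, -2.0]
finger_gap: 0.0129
finger_force: 30.0
```

```bash
python3 -c "
from h import *
st()"
```

```text
4.37 [0.4588 0.1007 0.1199] yaw 0.043 zaxis [ 0.001  0.    -1.   ] F [ 2.8 -0.  -2. ] T [-0.11 -0.67  0.04] gap 0.0129 ff 30.0
```

drive_tool:
  series:
    - [0,0.18,-0.2,0,1.0]
    - [0,0.1,-0.22,0,1.0]
    - [0,0.12,-0.23,0,1.0]
    - [0,0.13,-0.22,0,1.0]
    - [0,0.14,-0.21,0,1.0]

```text
time: 4.78
eef_pos: [0.4638, 0.1008, 0.1305]
tool_rot: [-2.172, -2.268, 0.003]
contact_force: [-4.0, 2.2, -4.9]
finger_gap: 0.0129
finger_force: 30.0
```

```bash
cat >> h.py <<'E'
def crop(n,x,y,ww,hh,k,out):
    from rig import snapshot
    import cv2
    s=snapshot(n);i=cv2.resize(s["frame"][y:y+hh,x:x+ww,::-1],None,fx=k,fy=k,interpolation=cv2.INTER_CUBIC)
    for g in range(0,ww,10): cv2.putText(i,str(x+g),(g*k,8),0,.3,(0,255,255))
    for g in range(0,hh,10): cv2.putText(i,str(y+g),(0,g*k+4),0,.3,(0,255,255))
    cv2.imwrite(out,i);return s
E
python3 -c "
from h import *
st();crop('side',195,190,160,120,5,'pics/s2.png');st()"
```

```text
4.78 [0.4638 0.1008 0.1305] yaw 0.043 zaxis [-0.002 -0.001 -1.   ] F [-4.   2.2 -4.9] T [0.44 1.15 0.04] gap 0.0129 ff 30.0
4.83 [0.464  0.1008 0.1308] yaw 0.043 zaxis [-0.002 -0.001 -1.   ] F [-4.4  1.5 -2.4] T [0.4  1.37 0.  ] gap 0.013 ff 30.0
```

View pics/s2.png

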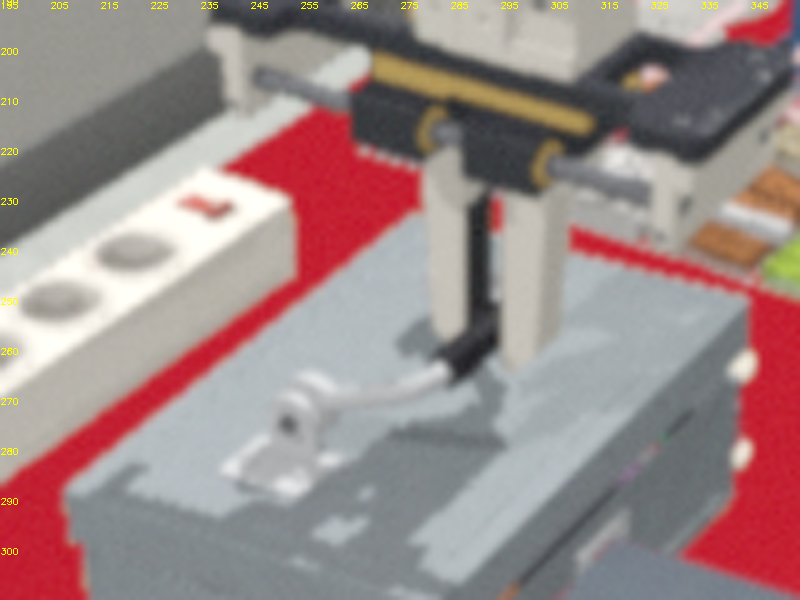

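The side view shows the lid has lifted about 6°: its front-left corner went from (283,317) to (284,306), and a slit shows near (320,285). The handle did not turn in the tight grip. I'll lower it straight back by the reverse path, then try a lighter pinch.

drive_tool:
  series:
    - [0,-0.14,0.21,0,1.0]
    - [0,-0.13,0.22,0,1.0]
    - [0,-0.12,0.23,0,1.0]
    - [0,-0.1,0.22,0,1.0]
    - [0,-0.06,0.2,0,1.0]

```text
time: 5.25
eef_pos: [0.459, 0.1006, 0.1202]
tool_rot: [2.172, 2.269, -0.0]
contact_force: [-5.4, 0.4, 6.2]
finger_gap: 0.0129
finger_force: 30.0
```

drive_tool:
  series:
    - [0,0,0,0,1.34]
    - [0,0,0,0,1.34]
    - [0,0,0,0,1.34]
    - [0,0,0,0,1.36]
    - [0,0,0,0,1.36]

```text
time: 5.67
eef_pos: [0.459, 0.1006, 0.1199]
tool_rot: [-2.173, -2.269, 0.001]
contact_force: [-5.2, 1.3, 1.9]
finger_gap: 0.0138
finger_force: 4.2
```

```bash
python3 -c "
from h import *
st()"
```

```text
5.67 [0.459  0.1006 0.1199] yaw 0.043 zaxis [-0. -0. -1.] F [-5.2  1.3  1.9] T [ 0.29  1.03 -0.03] gap 0.0138 ff 4.2
```

drive_tool:
  series:
    - [0,-0.12,0,0,1.35]
    - [0,0.1,-0.28,0,1.35]
    - [0,0.11,-0.28,0,1.35]
    - [0,0.13,-0.27,0,1.35]
    - [0,0,0,0,1.35]

```text
time: 6.08
eef_pos: [0.4621, 0.1008, 0.1286]
tool_rot: [2.173, 2.268, 0.001]
contact_force: [-1.3, 0.1, 0.0]
finger_gap: 0.0135
finger_force: 5.3
```

```bash
python3 -c "
from h import *
st();crop('side',195,190,160,120,5,'pics/s3.png')"
```

```text
6.08 [0.4621 0.1008 0.1286] yaw 0.043 zaxis [ 0.001  0.    -1.   ] F [-1.3  0.1  0. ] T [0.08 0.28 0.  ] gap 0.0135 ff 5.3
```

View pics/s3.png

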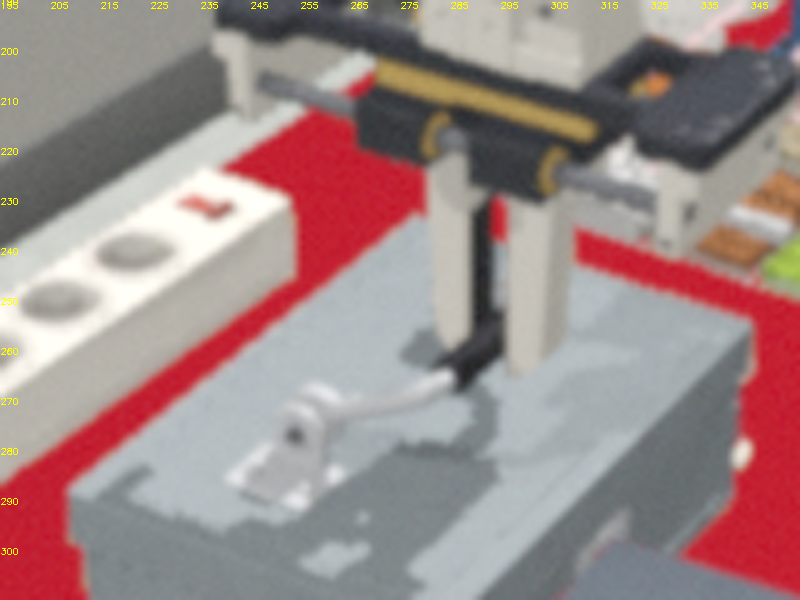

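The lid is shut again, with its front-right corner back at (345,255), and the handle rises with the light pinch at near-zero force. I'll continue along the arc.

drive_tool:
  series:
    - [0,0.21,-0.33,0,1.35]
    - [0,0.23,-0.32,0,1.35]
    - [0,0.26,-0.29,0,1.35]
    - [0,0.25,-0.25,0,1.35]
    - [0,0.28,-0.25,0,1.35]

```text
time: 6.55
eef_pos: [0.471, 0.1011, 0.1425]
tool_rot: [-2.171, -2.268, 0.007]
contact_force: [-14.4, 2.9, 9.5]
finger_gap: 0.0139
finger_force: 6.8
```

```bash
python3 -c "
from h import *
st()"
```

```text
6.55 [0.471  0.1011 0.1425] yaw 0.044 zaxis [-0.005 -0.002 -1.   ] F [-14.4   2.9   9.5] T [ 0.57  3.12 -0.05] gap 0.0139 ff 6.8
```

drive_tool:
  series:
    - [0,-0.15,-0.15,0,1.36]
    - [0,0,-0.15,0,1.36]
    - [0,0.05,-0.1,0,1.36]
    - [0,0.05,-0.1,0,1.36]
    - [0,0,0,0,1.36]

```text
time: 6.97
eef_pos: [0.4746, 0.1014, 0.1477]
tool_rot: [2.173, 2.268, 0.003]
contact_force: [3.7, 1.2, -4.4]
finger_gap: 0.0138
finger_force: 4.2
```

```bash
python3 -c "
from h import *
st()"
```

```text
6.97 [0.4746 0.1014 0.1477] yaw 0.043 zaxis [ 0.002  0.001 -1.   ] F [ 3.7  1.2 -4.4] T [ 0.03 -1.1  -0.01] gap 0.0138 ff 4.2
```

drive_tool:
  series:
    - [0,0.3,-0.12,0,1.37]
    - [0,0.26,-0.14,0,1.37]
    - [0,0.26,-0.14,0,1.37]
    - [0,0.27,-0.12,0,1.37]
    - [0,0.27,-0.1,0,1.37]

```text
time: 7.38
eef_pos: [0.4846, 0.1013, 0.1536]
tool_rot: [-2.171, -2.268, 0.007]
contact_force: [-7.1, 1.0, 5.5]
finger_gap: 0.014
finger_force: 3.6
```

```bash
python3 -c "
from h import *
st()"
```

```text
7.38 [0.4846 0.1013 0.1536] yaw 0.043 zaxis [-0.005 -0.002 -1.   ] F [-7.1  1.   5.5] T [-0.08  1.6   0.03] gap 0.014 ff 3.6
```

drive_tool:
  series:
    - [0,0.3,-0.12,0,1.4]
    - [0,0.3,-0.12,0,1.4]
    - [0,0.3,-0.1,0,1.4]
    - [0,0.3,-0.06,0,1.4]
    - [0,0.3,-0.04,0,1.4]

```text
time: 7.8
eef_pos: [0.5026, 0.1025, 0.1582]
tool_rot: [2.173, 2.268, 0.001]
contact_force: [-0.5, 0.2, 1.0]
finger_gap: 0.0143
finger_force: 0.2
```

```bash
python3 -c "
from h import *
st()"
```

```text
7.8 [0.5026 0.1025 0.1582] yaw 0.043 zaxis [ 0.001  0.    -1.   ] F [-0.5  0.2  1. ] T [-0.03 -0.05  0.02] gap 0.0143 ff 0.2
```

drive_tool:
  series:
    - [0,0.08,0,0,1.4]
    - [0,0.08,0,0,1.4]
    - [0,0.06,0,0,1.4]
    - [0,0,0,0,1.4]
    - [0,0,0,0,1.4]

```text
time: 8.22
eef_pos: [0.5047, 0.1027, 0.1581]
tool_rot: [2.173, 2.268, 0.002]
contact_force: [4.1, -0.4, -0.8]
finger_gap: 0.014
finger_force: 1.7
```

```bash
python3 -c "
from h import *
st()
s=crop('side',195,170,160,120,5,'pics/s4.png')
b=np.load('b2.npy')[:3]
for a in (1.3,1.57):print(a,proj(s,w(b,[grip(a,0,.033),(.015,.05,.099)])).round(1))"
```

```text
8.22 [0.5047 0.1027 0.1581] yaw 0.043 zaxis [ 0.001  0.    -1.   ] F [ 4.1 -0.4 -0.8] T [-0.11 -0.86  0.02] gap 0.014 ff 1.7
1.3 [[270.4 248.1]
 [258.8 274.2]]
1.57 [[263.8 245. ]
 [258.8 274.2]]
```

View pics/s4.png

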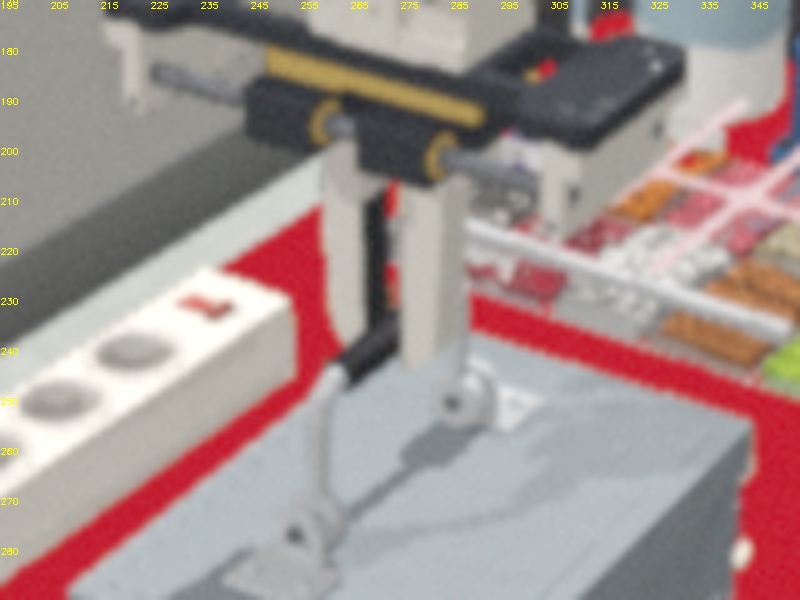

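The sleeve's left end is at (263.6,244.4), against (263.8,245) predicted for upright. So the handle is in its stop, and the lid is shut. I'll re-centre on the sleeve and grip it.

drive_tool:
  series:
    - [0,0.13,0.1,0,1.8]
    - [0,0,0.2,0,1.8]
    - [0,0,0,0,1.6]
    - [0,0,0,0,1.45]
    - [0,0,0,0,1.36]

```text
time: 8.68
eef_pos: [0.5056, 0.1027, 0.1549]
tool_rot: [2.173, 2.269, 0.0]
contact_force: [3.3, -0.6, -2.6]
finger_gap: 0.014
finger_force: 1.4
```

drive_tool:
  series:
    - [0,0,0,0,1.36]
    - [0,0,0,0,1.36]
    - [0,0,0,0,1.32]
    - [0,0,0,0,1.3]
    - [0,0,0,0,1.28]

```text
time: 9.1
eef_pos: [0.5055, 0.1027, 0.1549]
tool_rot: [-2.173, -2.269, -0.0]
contact_force: [3.0, 0.7, -5.1]
finger_gap: 0.0134
finger_force: 14.8
```

```bash
python3 -c "
from h import *
st()
b=np.load('b2.npy')[:3]
import math
L=[math.radians(x) for x in range(0,64,3)]
g=[grip(math.pi/2,l) for l in L]
for i in range(len(L)-1):
    d=(g[i+1]-g[i])*100;print(3*(i+1),d[[0,2]].round(2))
"
```

```text
9.1 [0.5055 0.1027 0.1549] yaw 0.043 zaxis [-0.  0. -1.] F [ 3.   0.7 -5.1] T [-0.06 -0.85  0.05] gap 0.0134 ff 14.8
3 [0.46 0.32]
6 [0.48 0.3 ]
9 [0.5  0.27]
12 [0.51 0.25]
15 [0.52 0.22]
18 [0.53 0.19]
21 [0.54 0.16]
24 [0.55 0.14]
27 [0.56 0.11]
30 [0.56 0.08]
33 [0.56 0.05]
36 [0.57 0.02]
39 [ 0.57 -0.01]
42 [ 0.56 -0.04]
45 [ 0.56 -0.07]
48 [ 0.56 -0.1 ]
51 [ 0.55 -0.13]
54 [ 0.54 -0.16]
57 [ 0.53 -0.19]
60 [ 0.52 -0.21]
63 [ 0.51 -0.24]
```

drive_tool:
  series:
    - [0,0.1,0.15,0,1.28]
    - [0,0.15,0,0,1.28]
    - [0,0.23,-0.16,0,1.28]
    - [0,0.23,-0.16,0,1.28]
    - [0,0.24,-0.15,0,1.28]

```text
time: 9.52
eef_pos: [0.511, 0.1028, 0.1577]
tool_rot: [-2.17, -2.267, 0.01]
contact_force: [-9.9, 1.8, 4.9]
finger_gap: 0.0135
finger_force: 14.9
```

drive_tool:
  series:
    - [0,0.24,-0.15,0,1.28]
    - [0,0.25,-0.14,0,1.28]
    - [0,0.25,-0.13,0,1.28]
    - [0,0.25,-0.13,0,1.28]
    - [0,0.26,-0.12,0,1.28]

```text
time: 9.93
eef_pos: [0.5227, 0.1033, 0.1647]
tool_rot: [-2.169, -2.267, 0.012]
contact_force: [-12.4, 0.8, 12.3]
finger_gap: 0.0131
finger_force: 14.9
```

```bash
python3 -c "
from h import *
st()
b=np.load('b2.npy')[:3]
for l in (9,10.5,12,13):print(l,w(b,grip(np.pi/2,np.radians(l))).round(4))"
```

```text
9.93 [0.5227 0.1033 0.1647] yaw 0.044 zaxis [-0.008 -0.003 -1.   ] F [-12.4   0.8  12.3] T [ 0.06  2.8  -0.03] gap 0.0131 ff 14.9
9 [[0.5199 0.1039 0.1579]]
10.5 [[0.5225 0.104  0.1592]]
12 [[0.525  0.1041 0.1604]]
13 [[0.5267 0.1042 0.1612]]
```

drive_tool:
  series:
    - [0,0.23,-0.18,0,1.28]
    - [0,0.23,-0.17,0,1.28]
    - [0,0.24,-0.16,0,1.28]
    - [0,0.24,-0.15,0,1.28]
    - [0,0.24,-0.14,0,1.28]

```text
time: 10.35
eef_pos: [0.5375, 0.104, 0.1722]
tool_rot: [-2.171, -2.268, 0.005]
contact_force: [-2.9, 1.3, -6.6]
finger_gap: 0.0133
finger_force: 14.9
```

```bash
python3 -c "
from h import *
st()
b=np.load('b2.npy')[:3]
for l in (16,18,20):print(l,w(b,grip(np.pi/2,np.radians(l))).round(4))"
```

```text
10.35 [0.5375 0.104  0.1722] yaw 0.043 zaxis [-0.003 -0.001 -1.   ] F [-2.9  1.3 -6.6] T [0.23 0.68 0.01] gap 0.0133 ff 14.9
16 [[0.532  0.1044 0.1633]]
18 [[0.5355 0.1045 0.1645]]
20 [[0.5391 0.1047 0.1656]]
```

drive_tool:
  series:
    - [0,0.31,-0.02,0,1.28]
    - [0,0.29,-0.05,0,1.28]
    - [0,0.28,-0.07,0,1.28]
    - [0,0.28,-0.07,0,1.28]
    - [0,0.28,-0.07,0,1.28]

```text
time: 10.77
eef_pos: [0.553, 0.1047, 0.1761]
tool_rot: [-2.173, -2.268, 0.002]
contact_force: [-4.7, -0.4, 4.6]
finger_gap: 0.0134
finger_force: 14.9
```

```bash
python3 -c "
from h import *
st()
b=np.load('b2.npy')[:3]
for l in (24,26,28):print(l,w(b,grip(np.pi/2,np.radians(l))).round(4))"
```

```text
10.77 [0.553  0.1047 0.1761] yaw 0.043 zaxis [-0.001 -0.001 -1.   ] F [-4.7 -0.4  4.6] T [0.03 1.41 0.  ] gap 0.0134 ff 14.9
24 [[0.5464 0.105  0.1675]]
26 [[0.5501 0.1052 0.1683]]
28 [[0.5538 0.1053 0.1689]]
```

drive_tool:
  series:
    - [0,0.28,-0.06,0,1.28]
    - [0,0.28,-0.05,0,1.28]
    - [0,0.28,-0.04,0,1.28]
    - [0,0.28,-0.04,0,1.28]
    - [0,0.28,-0.03,0,1.28]

```text
time: 11.18
eef_pos: [0.5675, 0.1054, 0.1784]
tool_rot: [-2.173, -2.269, 0.001]
contact_force: [-4.2, -0.3, 2.6]
finger_gap: 0.0138
finger_force: 14.8
```

```bash
python3 -c "
from h import *
st()
b=np.load('b2.npy')[:3]
for l in (32,34,36):print(l,w(b,grip(np.pi/2,np.radians(l))).round(4))"
```

```text
11.18 [0.5675 0.1054 0.1784] yaw 0.043 zaxis [-0. -0. -1.] F [-4.2 -0.3  2.6] T [ 0.04  1.05 -0.01] gap 0.0138 ff 14.8
32 [[0.5613 0.1057 0.1697]]
34 [[0.5651 0.1058 0.1699]]
36 [[0.5688 0.106  0.17  ]]
```

drive_tool:
  series:
    - [0,0.28,-0.01,0,1.28]
    - [0,0.28,-0.01,0,1.28]
    - [0,0.28,0,0,1.28]
    - [0,0.28,0.01,0,1.28]
    - [0,0.28,0.02,0,1.28]

```text
time: 11.6
eef_pos: [0.582, 0.1059, 0.1778]
tool_rot: [2.173, 2.269, 0.0]
contact_force: [-3.6, 0.3, 3.2]
finger_gap: 0.0135
finger_force: 14.8
```

drive_tool:
  series:
    - [0,0.28,0.03,0,1.28]
    - [0,0.28,0.04,0,1.28]
    - [0,0.28,0.05,0,1.28]
    - [0,0.28,0.05,0,1.28]
    - [0,0.28,0.06,0,1.28]

```text
time: 12.02
eef_pos: [0.5959, 0.1065, 0.1754]
tool_rot: [2.173, 2.269, 0.0]
contact_force: [-2.7, -0.0, 3.4]
finger_gap: 0.0135
finger_force: 14.8
```

```bash
python3 -c "
from h import *
st()
b=np.load('b2.npy')[:3]
for l in (47,49,51,58,60,62):print(l,w(b,grip(np.pi/2,np.radians(l))).round(4))"
```

```text
12.02 [0.5959 0.1065 0.1754] yaw 0.043 zaxis [ 0. -0. -1.] F [-2.7 -0.   3.4] T [-0.11  0.69 -0.02] gap 0.0135 ff 14.8
47 [[0.5894 0.1069 0.1681]]
49 [[0.5931 0.1071 0.1674]]
51 [[0.5968 0.1072 0.1665]]
58 [[0.6093 0.1078 0.1624]]
60 [[0.6128 0.1079 0.1609]]
62 [[0.6162 0.1081 0.1594]]
```

drive_tool:
  series:
    - [0,0.28,0.07,0,1.28]
    - [0,0.27,0.08,0,1.28]
    - [0,0.27,0.09,0,1.28]
    - [0,0.27,0.1,0,1.28]
    - [0,0.26,0.1,0,1.28]

```text
time: 12.43
eef_pos: [0.6094, 0.107, 0.1709]
tool_rot: [2.173, 2.269, -0.0]
contact_force: [-1.8, 0.3, 2.1]
finger_gap: 0.0136
finger_force: 14.9
```

drive_tool:
  series:
    - [0,0.26,0.1,0,1.28]
    - [0,0.05,0.02,0,1.28]
    - [0,0,0,0,1.28]
    - [0,0,0,0,1.28]
    - [0,0,0,0,1.28]

```text
time: 12.85
eef_pos: [0.6121, 0.1071, 0.1699]
tool_rot: [2.173, 2.269, -0.0]
contact_force: [-1.5, -0.2, 1.5]
finger_gap: 0.0136
finger_force: 14.9
```

```bash
python3 -c "
from h import *
st()
s=crop('side',195,130,160,120,5,'pics/s5.png')
b=np.load('b2.npy')[:3]
def L(p,l):
    c,t=np.cos(l),np.sin(l);return [.079+c*p[0]+t*p[2],p[1],.062-t*p[0]+c*p[2]]
for d in (56,58,60,62,64):
    l=np.radians(d);print(d,w(b,grip(np.pi/2,l)).round(4),proj(s,w(b,[L((-.154,.11,.022),l),L((-.154,-.11,.022),l),grip(np.pi/2,l,.033),L((-.064,.05,.037),l)])).round(1).tolist())"
```

```text
12.85 [0.6121 0.1071 0.1699] yaw 0.043 zaxis [ 0. -0. -1.] F [-1.5 -0.2  1.5] T [-0.21  0.37 -0.03] gap 0.0136 ff 14.9
56 [[0.6058 0.1076 0.1637]] [[237.2, 238.5], [309.1, 186.4], [216.2, 222.0], [230.1, 246.5]]
58 [[0.6093 0.1078 0.1624]] [[234.6, 236.3], [306.8, 184.6], [214.6, 222.2], [228.9, 246.0]]
60 [[0.6128 0.1079 0.1609]] [[232.0, 234.3], [304.4, 182.9], [213.1, 222.4], [227.7, 245.6]]
62 [[0.6162 0.1081 0.1594]] [[229.3, 232.4], [302.1, 181.3], [211.6, 222.6], [226.5, 245.2]]
64 [[0.6196 0.1082 0.1577]] [[226.6, 230.5], [299.7, 179.8], [210.1, 223.0], [225.3, 244.8]]
```

View pics/s5.png

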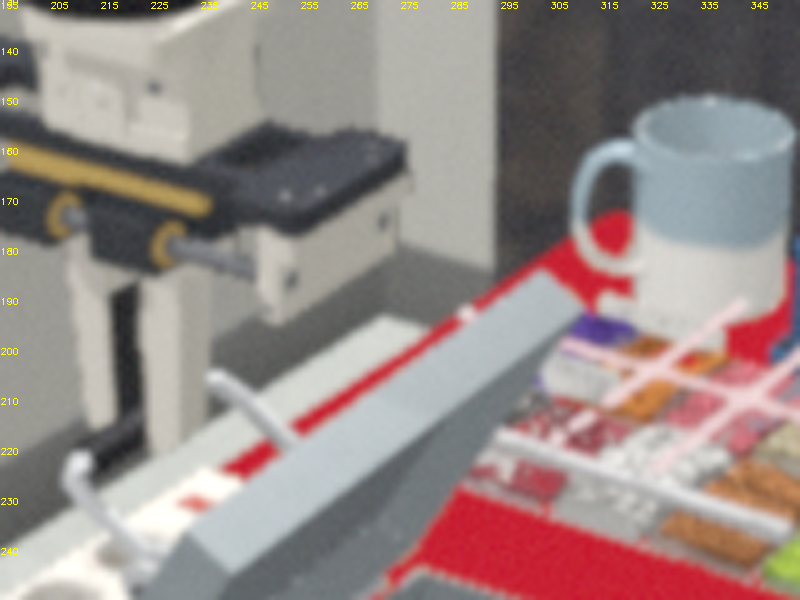

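```bash
python3 -c "
from h import *
import pickle
s=pickle.load(open('d0.pkl','rb'))['side']
b=[.49274,.10477,.04825]
def L(p,l):
    c,t=np.cos(l),np.sin(l);return [.079+c*p[0]+t*p[2],p[1],.062-t*p[0]+c*p[2]]
for d in (57,58,59,60,61,62):
    l=np.radians(d);print(d,proj(s,w(b,[L((-.154,.11,.022),l),L((-.154,-.11,.022),l),grip(np.pi/2,l,.033)])).round(1).tolist())
c=crop('scene',225,160,130,100,6,'pics/e.png')
b=[.48876,.1004,.04014]
for d in (57,60,63):
    l=np.radians(d);print(d,proj(c,w(b,[L((-.154,.11,.022),l),L((-.154,-.11,.022),l)])).round(1).tolist())
"
```

```text
57 [[234.2, 237.7], [306.0, 185.6], [213.5, 222.4]]
58 [[232.9, 236.6], [304.8, 184.7], [212.7, 222.5]]
59 [[231.6, 235.6], [303.7, 183.8], [211.9, 222.6]]
60 [[230.2, 234.6], [302.5, 183.0], [211.2, 222.7]]
61 [[228.9, 233.6], [301.3, 182.2], [210.4, 222.8]]
62 [[227.5, 232.7], [300.1, 181.4], [209.7, 223.0]]
57 [[234.0, 172.7], [317.4, 192.8]]
60 [[236.1, 170.4], [319.3, 190.2]]
63 [[238.2, 168.3], [321.3, 187.8]]
```

View pics/e.png

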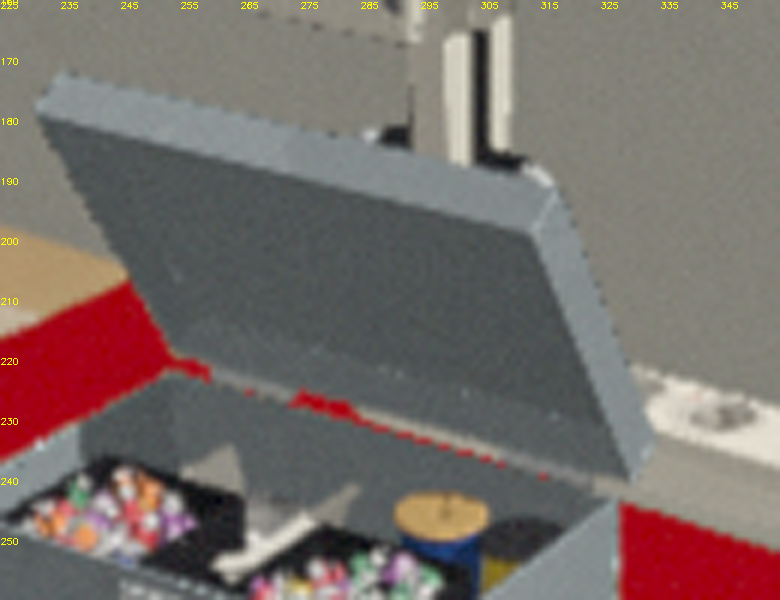

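Both views give about 58.5° (scene corners at (235.3,172) and (317,190.8)), with the handle upright and held. I'll nudge about 1° further.

drive_tool:
  series:
    - [0,0.08,0.03,0,1.28]
    - [0,0.08,0.03,0,1.28]
    - [0,0,0,0,1.28]
    - [0,0,0,0,1.28]
    - [0,0,0,0,1.28]

```text
time: 13.37
eef_pos: [0.6137, 0.1072, 0.1692]
tool_rot: [-2.173, -2.269, 0.0]
contact_force: [-2.7, -0.9, 1.6]
finger_gap: 0.0137
finger_force: 14.9
```

```bash
python3 -c "
from h import *
from rig import sign_off
st();print(sign_off())"
```

```text
13.37 [0.6137 0.1072 0.1692] yaw 0.043 zaxis [-0. -0. -1.] F [-2.7 -0.9  1.6] T [-0.29  0.46  0.05] gap 0.0137 ff 14.9
the job is handed in; nothing more can be done
None
```

I handed the job in at 13.4 s with the handle upright in its stop and still held, and the lid open about 60° (within about 1°); however, the lid did not stay shut throughout, lifting about 6° on my first try at the handle before I lowered it and swung the handle up with a lighter pinch.

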